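Lock the silencer into the quick coupler

ROBOT

A 7-joint arm with a two-finger parallel gripper is mounted at the origin on the work surface; the furniture and walls round the work are solid. World frame = base frame: x ahead of the robot, y to its left, z up, the work surface at z = 0. Lengths are in m, angles in rad, forces in N, time in s.
With the tool pointing down it reaches from about 0.425 to 0.95 m from the base axis. Payload 4.7 kg.
Tool frame: the origin (TCP) lies on the centre line of the jaws, within the pads' length; the fingertips stand 22 mm ahead of it and the grasp point (between the pads) lies 3 mm ahead of it; z points along the fingers, y is the line along which they close (so a half turn about z gives the same grasp; the last joint's range is limited). The gripper opens to 87 mm and grips with 3 to 60 N. Pads are 19 mm wide; open, the fingers measure 117 mm over their backs; the gripper's body (75 mm by 190 mm) begins 51 mm behind the grasp point.
Start: joints at [-1.254, 0.469, -0.049, 1.532, 0.024, 1.141, -0.082], TCP at [0.229, 0.635, 0.245] pointing down, gripper open.
Joint ranges: [-2.59, 2.59], [-0.33, 1.99], [-1.39, 1.29], [0.1, 2.45], [-1.04, 4.18], [0.21, 1.99], [-2.66, 2.66]. Speed limits (rad/s): [2.57, 2.57, 3.14, 3.14, 3.14, 3.14, 3.14].

INTERFACE

Orientations are given as a unit quaternion [x, y, z, w].
In Python, from station import r gives the robot as it stands. The module is installed in compiled form; this text tells all that it offers.
- The arm moves only by the tool step_arm, never from a script. Its argument "deltas" is one flat list of numbers, 7 for each row, row after row: the shift along the tool's x, y, z in mm, then the turn, a rotation vector about the tool's x, y, z in degrees, then the opening, from 0 (shut) to 1 (fully open). A call has 1 to 5 rows; each row is the pose to reach, as a shift and turn from the pose commanded when the call began, along the tool's axes at that moment; what a row does not reach only later rows make up. A row lasts 1/10 s, in which the tool goes at most 50 mm and 8.59 degrees, less where a joint would pass 70% of its speed; a pose out of reach is approached as far as the arm can. A call with a gripper value outside its range is refused whole. The fingers move at their own pace and stop on an object; "squeeze" is the grip in N (left out, the last holds). Time passes only in rows, so rows that repeat a pose let the fingers close. It gives the time, the measured TCP pose, the force, the opening and the grip force at its end, in the units of the state.
- r.state(): the state, without advancing time (a new reading comes with each control period).
- r.get_image(name): name is "scene" or "top"; returns a dict with "image" (400x640x3 uint8, red, green, blue), "fov_y" (degrees; the focal length in pixels is half the picture's height over the tangent of half this angle, whatever the lens; pixels are square), "cx", "cy" (the principal point, pixels), "R" (3x3) and "t" (3): a world point X has camera coordinates R X + t. Camera axes: x right, y down, z forward; pixel columns grow to the right and rows downward; lengths in m; the calibration is good to about 2 mm. A picture is of the moment at which its call begins. There is no depth.
- r.job_done(): hands the job in; it is judged then, once.
The state is a dict: "time_s": time; "q": joint angles; "dq": joint speeds; "tau": joint torques, N m; "tool_pos": TCP position; "tcp_rot": TCP orientation; "force": force on the tool from outside, world axes, zero at the start; "torque": the same for the moment, N m; "width": finger opening in m; "finger_force": force on a finger pad.
Only numpy, scipy, OpenCV 4.12 (cv2) and the standard library are available. Lean on these libraries where they do the work, as an engineer would, in place of code of your own. Each camera call takes 0.05 s, during which the arm holds its last target. There are 200 camera calls.

TASK

Fit the tall ribbed silencer to the quick coupler on the gas manifold: first push the coupler's sleeve back (down) until it catches and stays back when you let go, then take the silencer from its stand and press it straight down into the coupler until it is fully home and the sleeve springs forward (up) and locks it; then let go. The coupler stands on an eccentric foot, about 4 mm off its nominal place in a direction that was not measured, so feel the silencer in gently, never pressing it on the coupler with more than about 12 N in any direction. Leave the short hexagonal blanking plug in the stand and the other things on the bench where they are.

Things in the scene. Friction and masses are not known exactly. Their poses are not given: they have to be found in the camera images.
- manifold: aluminium block 80 x 110 x 60 mm (x, y, z) fixed to the bench, with the upright quick coupler on its top; origin at the centre of its underside, z up. Coupler, from below: foot of 48 mm diameter, hexagon, sleeve, steel barrel of 30 mm diameter whose rim is the mouth. While the sleeve is forward, dogs 6 to 11 mm below the rim keep a plug from going home.
- port (a point): nominal mouth centre at rim height, 120 mm above the bench; axes as manifold. The coupler's eccentric foot puts its true axis 4.2 mm off this point, horizontally, in an unmeasured direction (height exact); it does not give sideways. The mouth is a funnel, 25 mm wide at the rim, 16.5 mm (the bore) 5 mm below. A sprung button (2 to 3 N) meets the nose in the last 4.4 mm before the seat.
- sleeve (a joint): travel (m) of the dark grooved ring, 39 mm diameter, 26 mm long, round the barrel: 0 = forward (top edge 2 mm below the rim), grows downward, stop at 0.012; spring 5.5 to 8.5 N upward. Pushed past 0.0102, a catch pops out over its top edge and holds it near 0.010. The silencer, from about 0.7 mm above its seat, trips the catch: the sleeve springs to 0 and locks it.
- silencer: loose steel part, about 70 g, the tall one in the stand: flange of 28 mm diameter, 4 mm thick; above it a ribbed round body to grip, 24 mm diameter, 40 mm tall; below it a nipple of 15 mm diameter, 24 mm long, tip chamfer 1.7 mm. Origin on the axis at the flange's underside, z up. Home = origin at rim height (locked, the button may lift it up to 1.6 mm).
- blank: loose steel blanking plug, same flange and nipple diameter, with a hexagonal head 21 mm across flats and 18 mm tall; parked in the stand's other hole. Not to be used. Origin on the axis at the flange's underside.
- stand: plain grey plastic block 56 x 112 x 80 mm (x, y, z), fixed to the bench, with two 20 mm holes 60 mm apart along its y; the silencer hangs in one, the blanking plug in the other, flanges lying on its top. Origin at the centre of its underside.
- objective_can: bystander: upright dark can with a grey ribbed cap, 37 mm diameter, 54 mm tall; origin under its centre
- loupe: bystander: black loupe with a light band, 36 mm diameter, 30 mm tall; origin under its centre
- spare_eyepiece: bystander: dark stepped eyepiece, 34 mm diameter, 51 mm tall; origin under its centre
- hex_keys: bystander: folding hex key set 20 x 62 x 18 mm; origin under its centre
- bulb_carton: bystander: small carton 40 x 52 x 40 mm; origin under its centre
- caliper: bystander: digital caliper lying flat, 61 x 210 x 14 mm; origin under its centre
Not all that is in view belongs to the job. What is shaped like the silencer but pink or red is not meant.

How it is judged:
On the way, in this order (a step that is already met when the one before it is completed fails the run):
1. the sleeve stays back on its catch by itself, the hand away from it and the silencer not yet in (value of joint sleeve above 0.009 m and distance between the grasp point and port above 0.08 m and distance between silencer and port above 0.06 m), for 0.2 s.
2. the silencer is home in the coupler and the sleeve has sprung forward (value of joint sleeve below 0.0015 m and z of silencer in the frame of port below 0.0025 m and horizontal distance between silencer and port below 0.0065 m and angle between silencer's own z axis and vertical below 0.08 rad), for 0.2 s.
At the end, for the whole second after the job is handed in: the sleeve is forward (joint below 1.5 mm) with the silencer locked in the coupler: flange within 2.5 mm of the rim's height, within 6.5 mm of the nominal port sideways, upright within 0.08 rad, at rest (all of step 2 and linear speed of silencer below 0.01 m/s); the robot touches nothing.
It fails at once if the silencer is pressed on the coupler or manifold with more than 20 N (contact force between silencer and manifold above 20 N).
It fails at once if the blanking plug is taken out of its hole or moved by more than 15 mm (distance of blank from where it was at the start of the episode above 0.015 m).
It fails at once if a bystander is moved by more than 20 mm (distance of any of objective_can, loupe, spare_eyepiece, hex_keys, bulb_carton, caliper from where it was at the start of the episode above 0.02 m).
It also fails if it takes over 64 s, if anything falls off the work surface, if the arm or the gripper's body presses on something with over 40 N, if the wrist force passes 120 N, or if a joint passes its speed limit or range.

## Working session

There is one attempt and no reset: what is moved stays moved. The work goes in short steps, Python scripts to look and compute and a tool call to move; the robot and the scene stay as the last step left them, time stands still between calls to the robot, and variables do not carry over. Pictures are saved under pics/ and viewed, at most 10 in all, crops included, and the job is handed in when it is done.

Besides the shell and the picture viewer there is one more tool, called after "Emit:" as name(argument=value, ...) on one line, values as JSON. step_arm: Moves the arm, as the interface text tells. Its arguments: {"type":"object","properties":{"deltas":{"type":"array","items":{"type":"number"}},"squeeze":{"type":"number"}},"required":["deltas"]}

```bash
mkdir -p pics
cat > h.py <<'E'
import numpy as np, cv2, pickle
from station import r
def grab(n,tag):
    d=r.get_image(n); cv2.imwrite(f'pics/{tag}.png',cv2.cvtColor(d['image'],cv2.COLOR_RGB2BGR)); pickle.dump(d,open(f'pics/{tag}.pkl','wb')); return d
def load(tag): return pickle.load(open(f'pics/{tag}.pkl','rb'))
def K(d):
    f=d['image'].shape[0]/2/np.tan(np.radians(d['fov_y'])/2); return f
def ray(d,u,v):
    f=K(d);R=np.array(d['R']);t=np.array(d['t'])
    return -R.T@t, R.T@np.array([(u-d['cx'])/f,(v-d['cy'])/f,1])
def onz(d,u,v,z):
    c,k=ray(d,u,v); return c+k*(z-c[2])/k[2]
def proj(d,X):
    p=np.array(d['R'])@np.array(X)+np.array(d['t']); f=K(d); return d['cx']+f*p[0]/p[2], d['cy']+f*p[1]/p[2]
E
python3 - <<'E'
from h import *
np.set_printoptions(precision=4,suppress=True)
for n in('scene','top'):
    d=grab(n,n+'0'); print(n,d['fov_y'],d['cx'],d['cy'],-np.array(d['R']).T@d['t'],np.array(d['R']))
print(r.state())
E
```

```text
scene 56.628789922615326 324.5928273992347 200.70737475069419 [ 0.0285 -0.9635  0.5027] [[ 0.8991 -0.4374  0.0168]
 [-0.2015 -0.4475 -0.8713]
 [ 0.3886  0.78   -0.4905]]
top 52.870018963804085 321.37606148340524 193.80719963685527 [ 0.2905 -0.3135  0.9562] [[-0.0049 -1.     -0.    ]
 [-0.997   0.0049 -0.0778]
 [ 0.0778 -0.0003 -0.997 ]]
{'time_s': 0.1, 'q': array([-1.2539,  0.4693, -0.0485,  1.5336,  0.0241,  1.141 , -0.0823]), 'dq': array([-0.0014, -0.0019,  0.0003, -0.0028, -0.0004,  0.0009, -0.0002]), 'tau': array([  0.0004, -50.9172,  -0.0815, -23.683 ,  -0.0615,   0.0344,
         0.0001]), 'tool_pos': array([0.2286, 0.6346, 0.2436]), 'tcp_rot': array([ 0.1721,  0.9851, -0.0009, -0.0001]), 'force': array([ 0.3228, -0.8576, -0.3572]), 'torque': array([ 0.0155, -0.0402,  0.0099]), 'finger_force': 0.0, 'width': 0.08702446015432506}
```

View pics/scene0.png

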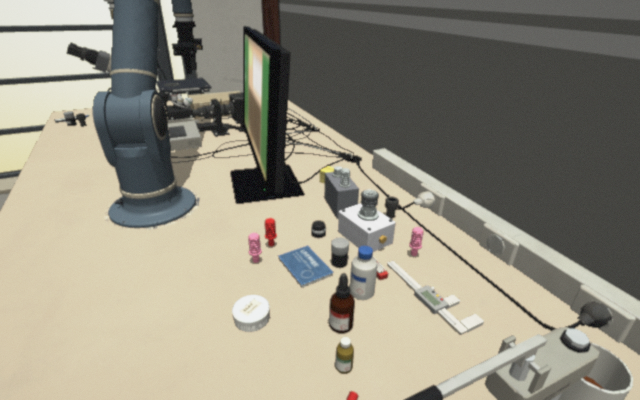

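View pics/top0.png

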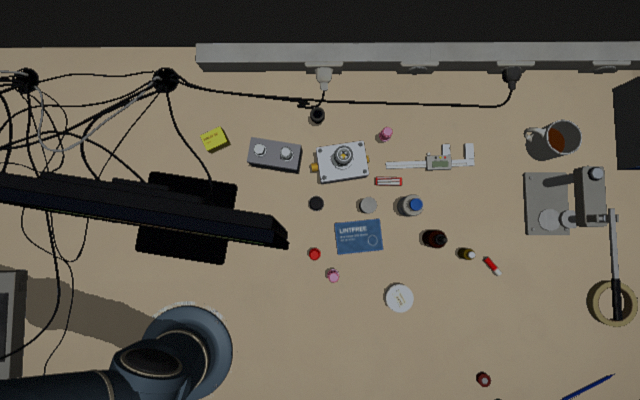

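The scene view shows the grey stand at about (341,190), the manifold and coupler at (367,222) and the monitor at (265,110). In the top view the stand is at (275,154) and the coupler at (343,157). Pink and red decoys lie around them. I'll zoom in next.

Run:
```python
from h import *
a=cv2.imread('pics/scene0.png')[155:255,300:420]; b=cv2.imread('pics/top0.png')[120:190,235:375]
A=cv2.resize(a,(720,600),interpolation=cv2.INTER_CUBIC)
B=cv2.resize(b,(800,400),interpolation=cv2.INTER_CUBIC)
cv2.imwrite('pics/c1.png',A);cv2.imwrite('pics/c2.png',B)
d=load('top0')
np.set_printoptions(precision=4,suppress=True)
for n,u,v,z in[('stand',275,154,.08),('coup',343,157,.12),('monR',285,245,.0),('monTopR',287,240,.4),('sil L',260,150,.12),('R',286,153,.1)]: print(n,onz(d,u,v,z))
```

```text
stand [ 0.4473 -0.2122  0.08  ]
coup [ 0.433  -0.3596  0.12  ]
monR [ 0.2443 -0.2274  0.    ]
monTopR [ 0.2704 -0.2662  0.4   ]
sil L [ 0.4488 -0.1852  0.12  ]
R [ 0.4457 -0.2381  0.1   ]
```

View pics/c1.png

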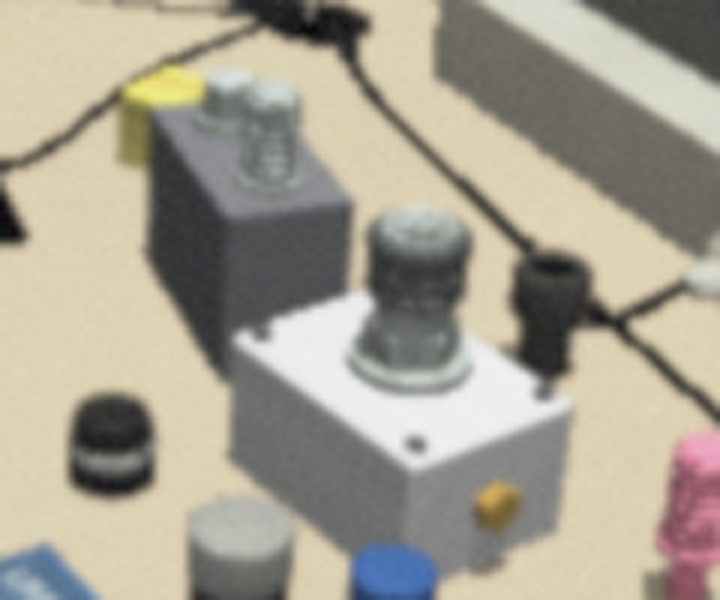

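View pics/c2.png

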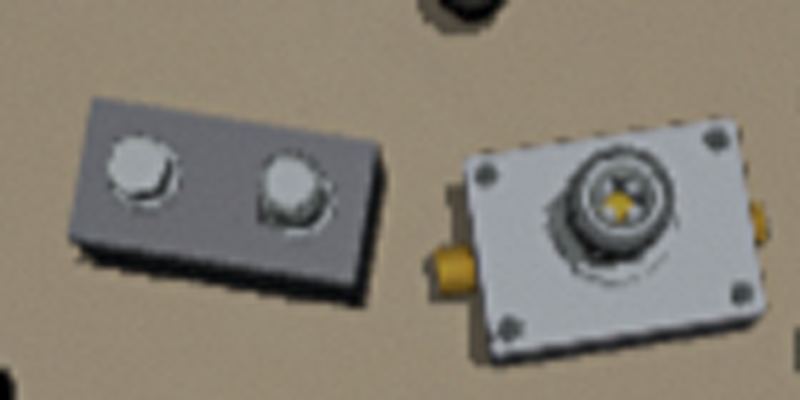

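The crops show the silencer (tall) in the stand's right hole, near (286,153) in the top view, and the blank in the left hole. The coupler mouth, with its yellow button, is near (343,155). The monitor stands between the robot base and the work, so I'll measure it and the wall.

Run:
```python
from h import *
a=cv2.imread('pics/scene0.png')[0:210,40:360]; b=cv2.imread('pics/top0.png')[30:270,0:320]
A=cv2.resize(a,None,fx=1.25,fy=1.25,interpolation=cv2.INTER_CUBIC);B=cv2.resize(b,None,fx=1.25,fy=1.25,interpolation=cv2.INTER_CUBIC)
cv2.imwrite('pics/c3.png',cv2.resize(np.vstack([A,B]),None,fx=1.06,fy=1.06))
np.set_printoptions(precision=3,suppress=True)
T=load('top0');S=load('scene0')
for v in(45,70):print('strip row',v,onz(T,340,v,0),onz(T,340,v,.05))
print('img left',onz(T,0,200,0),'wall from scene',onz(S,400,160,0))
def tri(s,t):
    c1,k1=ray(S,*s);c2,k2=ray(T,*t);k1/=np.linalg.norm(k1);k2/=np.linalg.norm(k2)
    A=np.c_[k1,-k2];x=np.linalg.lstsq(A,c2-c1,rcond=None)[0];p,q=c1+k1*x[0],c2+k2*x[1];return (p+q)/2,np.linalg.norm(p-q)
for t in[(287,238),(275,213),(288,248)]:
  for s in[(288,50),(270,38)]: print(t,s,tri(s,t))
```

```text
strip row 45 [ 0.731 -0.361  0.   ] [ 0.708 -0.359  0.05 ]
strip row 70 [ 0.668 -0.361  0.   ] [ 0.648 -0.358  0.05 ]
img left [0.354 0.452 0.   ] wall from scene [ 0.79  -0.013  0.   ]
(287, 238) (288, 50) (array([ 0.282, -0.27 ,  0.408]), np.float64(0.01846708928480488))
(287, 238) (270, 38) (array([ 0.267, -0.266,  0.428]), np.float64(0.014526231572913582))
(275, 213) (288, 50) (array([ 0.304, -0.249,  0.404]), np.float64(0.007372324222350765))
(275, 213) (270, 38) (array([ 0.288, -0.246,  0.425]), np.float64(0.04060023950651782))
(288, 248) (288, 50) (array([ 0.274, -0.274,  0.41 ]), np.float64(0.030433007848874573))
(288, 248) (270, 38) (array([ 0.26 , -0.269,  0.428]), np.float64(0.0026922665512610295))
```

View pics/c3.png

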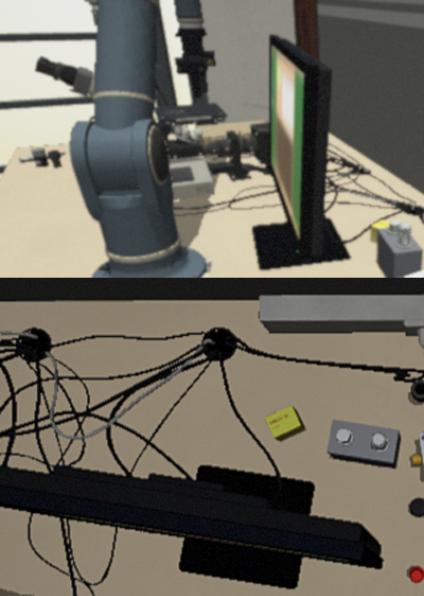

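The monitor's right edge is at about y -0.26 and its top at z 0.42. The wall and power strip start at x 0.65 or more. So I'll lift high, swing over the monitor, and come down with the closing line along y. First I'll measure the silencer and coupler.

```bash
cat >> h.py <<'E'
from scipy.spatial.transform import Rotation as Ro
def togo(p,yaw=-90,z=None):
    s=r.state();R=Ro.from_quat(s['tcp_rot']);M=R.as_matrix()
    y=np.radians(yaw);Y=np.array([np.cos(y),np.sin(y),0]);Z=np.array([0,0,-1.]);G=np.c_[np.cross(Y,Z),Y,Z]
    print('shift mm',np.round(M.T@(np.array(p)-s['tool_pos'])*1e3,1),'turn',np.round((R.inv()*Ro.from_matrix(G)).as_rotvec(degrees=True),1))
E
python3 - <<'E'
from h import *
np.set_printoptions(precision=4,suppress=True)
T=load('top0');S=load('scene0')
def up(d,x0,x1,y0,y1,k=8): return cv2.resize(d['image'][y0:y1,x0:x1],None,fx=k,fy=k,interpolation=cv2.INTER_CUBIC)
k=8
# silencer top, blank top: bright blobs inside the stand
x0,y0=245,135;im=up(T,x0,305,y0,175);g=cv2.cvtColor(im,cv2.COLOR_RGB2GRAY)
for th in(150,165,180):
  for c in cv2.findContours((g>th).astype(np.uint8),0,2)[0]:
    if cv2.contourArea(c)>1000:
      (u,v),rr=cv2.minEnclosingCircle(c);m=cv2.moments(c);u,v=m['m10']/m['m00'],m['m01']/m['m00'];u=(u+.5)/k-.5+x0;v=(v+.5)/k-.5+y0
      print('top blob',th,round(u,1),round(v,1),'r',round(rr/k,1),'z.124',onz(T,u,v,.124)[:2],'z.102',onz(T,u,v,.102)[:2])
x0,y0=322,135;im=up(T,x0,366,y0,178);g=cv2.GaussianBlur(cv2.cvtColor(im,cv2.COLOR_RGB2GRAY),(0,0),3)
f=K(T)
for R,z in((.0195,.118),(.015,.12),(.0125,.12)):
  px=R*f/(.956-z)*k
  c=cv2.HoughCircles(g,cv2.HOUGH_GRADIENT,1,10,param1=60,param2=12,minRadius=int(px*.94),maxRadius=int(px*1.06)+1)
  if c is not None:
    for u,v,q in c[0][:3]:
      u=(u+.5)/k-.5+x0;v=(v+.5)/k-.5+y0;print('coup R',R,round(u,1),round(v,1),round(q/px,2),onz(T,u,v,z)[:2])
# manifold corner/edges: white region
h=(cv2.cvtColor(T['image'],cv2.COLOR_RGB2GRAY)[125:195,300:380]>150).astype(np.uint8)
c=max(cv2.findContours(h,0,2)[0],key=cv2.contourArea);hu=cv2.convexHull(c)
q=cv2.minAreaRect(hu);print('manifold',q,onz(T,q[0][0]+300,q[0][1]+125,.06))
print(proj(S,[.229,.635,.245]))
E
```

```text
top blob 150 285.2 151.5 r 4.0 z.124 [ 0.4447 -0.2385] z.102 [ 0.4487 -0.2365]
top blob 150 258.6 148.3 r 5.1 z.124 [ 0.4516 -0.1828] z.102 [ 0.4558 -0.1793]
coup R 0.0195 343.4 154.2 0.98 [ 0.4392 -0.3606]
coup R 0.0195 342.6 156.2 0.96 [ 0.435  -0.3589]
coup R 0.015 343.4 154.0 1.0 [ 0.4394 -0.3605]
coup R 0.0125 342.6 153.6 1.07 [ 0.4402 -0.3589]
coup R 0.0125 343.8 155.4 1.07 [ 0.4365 -0.3612]
manifold ((42.086700439453125, 35.56358337402344), (34.136837005615234, 47.74595642089844), 81.25383758544922) [ 0.4352 -0.3608  0.06  ]
(np.float64(190.74573810858587), np.float64(64.81543761194072))
```

Emit:
step_arm(deltas=[0, 0, -40, 0, 0, 0, 1, 0, 0, -90, 0, 0, 0, 1, 0, 0, -140, 0, 0, 0, 1, 0, 0, -190, 0, 0, 0, 1, 0, 0, -240, 0, 0, 0, 1])

```text
time_s: 0.6
tool_pos: [0.2287, 0.6345, 0.4863]
tcp_rot: [0.172, 0.985, -0.0, -0.0]
force: [0.5, 1.5, -0.6]
width: 0.0871
finger_force: 0.0
```

Emit:
step_arm(deltas=[0, 0, -40, 0, 0, 0, 1, 0, 0, -80, 0, 0, 0, 1, 0, 0, -80, 0, 0, 0, 1, 0, 0, -80, 0, 0, 0, 1])

```text
time_s: 1.0
tool_pos: [0.2288, 0.6352, 0.5649]
tcp_rot: [0.172, 0.985, 0.001, 0.0]
force: [-0.1, 0.3, -0.4]
width: 0.0876
finger_force: 0.0
```

Emit:
step_arm(deltas=[-33, -23, 0, 0, 0, 7, 1, -66, -46, 0, 0, 0, 14, 1, -98, -69, 0, 0, 0, 21, 1, -131, -92, 0, 0, 0, 28, 1, -164, -115, 0, 0, 0, 35, 1])

```text
time_s: 1.5
tool_pos: [0.3446, 0.4694, 0.5623]
tcp_rot: [0.463, 0.887, -0.002, -0.0]
force: [0.4, 0.6, -0.5]
width: 0.0871
finger_force: 0.0
```

Emit:
step_arm(deltas=[-40, 0, 0, 0, 0, 7, 1, -80, 0, 0, 0, 0, 14, 1, -120, 0, 0, 0, 0, 21, 1, -160, 0, 0, 0, 0, 28, 1, -200, 0, 0, 0, 0, 35, 1])

```text
time_s: 2.0
tool_pos: [0.4596, 0.3061, 0.5625]
tcp_rot: [0.708, 0.706, -0.002, -0.0]
force: [1.6, 1.1, -0.1]
width: 0.0872
finger_force: 0.0
```

Run:
```python
from h import *
s=r.state();print(s['q'],s['tool_pos'],np.hypot(*s['tool_pos'][:2]),s['tcp_rot'],s['force'])
from scipy.optimize import least_squares
# planar model through the two known upright poses
P=[((.469,1.532,1.141),(.6746,.245)),((s['q'][1],s['q'][3],s['q'][5]),(np.hypot(*s['tool_pos'][:2]),s['tool_pos'][2]))]
def f(x):
    o=[]
    for (a,b,c),(rr,z) in P: o+=[x[1]*np.sin(a)+x[2]*np.sin(a+b)-rr,x[0]+x[1]*np.cos(a)+x[2]*np.cos(a+b)-z]
    return o
print(least_squares(f,[.0,.45,.45]))
```

```text
[-0.91376134  0.15906236  0.30990293  1.26934032 -0.04891706  1.72418424
 -0.61657595] [0.45964561 0.3060847  0.5624757 ] 0.5522335816544471 [ 7.07722823e-01  7.06487764e-01 -1.82524999e-03 -3.36363578e-04] [ 1.63013071  1.11987899 -0.06575678]
     message: `gtol` termination condition is satisfied.
     success: True
      status: 1
         fun: [ 2.018e-05  1.046e-03  5.723e-04 -1.046e-03]
           x: [-4.348e-02  5.449e-01  4.713e-01]
        cost: 1.2587202993667087e-06
         jac: [[-0.000e+00  4.520e-01  9.089e-01]
               [ 1.000e+00  8.920e-01 -4.171e-01]
               [-0.000e+00  1.584e-01  9.899e-01]
               [ 1.000e+00  9.874e-01  1.419e-01]]
        grad: [-9.716e-10 -1.149e-09 -6.847e-10]
  optimality: 1.1494588775408767e-09
 active_mask: [ 0.000e+00  0.000e+00  0.000e+00]
        nfev: 2
        njev: 2
```

Emit:
step_arm(deltas=[-40, 0, 0, 0, 0, 7, 1, -80, 0, 0, 0, 0, 14, 1, -120, 0, 0, 0, 0, 21, 1, -160, 0, 0, 0, 0, 28, 1, -200, 0, 0, 0, 0, 35, 1])

```text
time_s: 2.5
tool_pos: [0.4592, 0.106, 0.5625]
tcp_rot: [0.887, 0.461, -0.002, -0.0]
force: [-0.2, 0.9, -0.2]
width: 0.0872
finger_force: 0.0
```

Emit:
step_arm(deltas=[-33, 22, 0, 0, 0, 7, 1, -66, 45, 0, 0, 0, 14, 1, -99, 67, 0, 0, 0, 21, 1, -133, 89, 0, 0, 0, 28, 1, -166, 112, 0, 0, 0, 35, 1])

```text
time_s: 3.0
tool_pos: [0.4561, -0.094, 0.5627]
tcp_rot: [0.985, 0.173, -0.002, -0.001]
force: [1.2, 0.9, -0.2]
width: 0.087
finger_force: 0.0
```

Emit:
step_arm(deltas=[-14, 37, 0, 0, 0, 5, 1, -29, 75, 0, 0, 0, 10, 1, -43, 112, 0, 0, 0, 15, 1, -57, 149, 0, 0, 0, 20, 1, -57, 149, 0, 0, 0, 20, 1])

```text
time_s: 3.5
tool_pos: [0.4524, -0.2571, 0.5625]
tcp_rot: [1.0, -0.005, -0.002, 0.001]
force: [-0.1, -0.0, 0.6]
width: 0.087
finger_force: 0.0
```

Run:
```python
from h import *
s=r.state();print(s['q'],s['tool_pos'],s['force'])
togo([.4385,-.3605,.20])
```

```text
[-0.33940096  0.11014471  0.89727386  1.36079443 -0.08301318  1.71450677
 -1.03676133] [ 0.45237937 -0.25713815  0.56250539] [-0.1213154  -0.04085904  0.64027566]
shift mm [-11.2 102.9 362.7] turn [ 0.1  0.3 -0.5]
```

Emit:
step_arm(deltas=[-5, 45, 0, 0, 0, 0, 1, -10, 90, 0, 0, 0, 0, 1, -11, 103, 40, 0, 0, 0, 1, -11, 103, 85, 0, 0, 0, 1, -11, 103, 85, 0, 0, 0, 1])

```text
time_s: 4.0
tool_pos: [0.4415, -0.3514, 0.4707]
tcp_rot: [1.0, 0.001, -0.007, -0.006]
force: [-0.2, 1.3, 0.6]
width: 0.0874
finger_force: 0.0
```

Emit:
step_arm(deltas=[0, 0, 45, 0, 0, 0, 1, 0, 0, 90, 0, 0, 0, 1, 0, 0, 135, 0, 0, 0, 1, 0, 0, 180, 0, 0, 0, 1, 0, 0, 180, 0, 0, 0, 1])

```text
time_s: 4.5
tool_pos: [0.444, -0.3515, 0.2958]
tcp_rot: [1.0, 0.003, -0.004, -0.003]
force: [-0.4, 0.4, 0.1]
width: 0.0871
finger_force: 0.0
```

Run:
```python
from h import *
s=r.state();print(s['q'],s['tool_pos'],s['force'])
togo([.4385,-.3605,.18])
d=grab('scene','s1')
```

```text
[-0.1022744   0.33434585  0.90647922  1.76215269 -0.28031058  1.19211319
 -0.67972384] [ 0.44399901 -0.35152436  0.29584996] [-0.40854738  0.37720661  0.09044264]
shift mm [ -4.7   9.6 115.8] turn [-0.3  0.4  0.4]
```

View pics/s1.png

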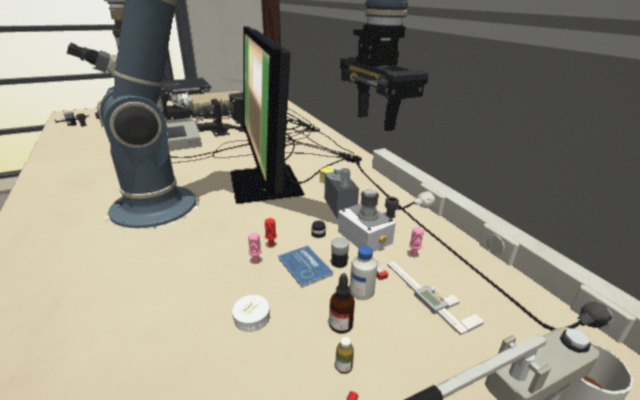

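The gripper hangs clear above the coupler (tips at (365,125) and (390,125)), and the forearm is well above the monitor. I'll go down around the sleeve next.

Emit:
step_arm(deltas=[-5, 10, 45, 0, 0, 0, 0.7, -5, 10, 90, 0, 0, 0, 0.7, -5, 10, 116, 0, 0, 0, 0.7, -5, 10, 116, 0, 0, 0, 0.7])

```text
time_s: 4.95
tool_pos: [0.4406, -0.3645, 0.1836]
tcp_rot: [1.0, 0.003, -0.001, -0.001]
force: [-0.7, 0.3, 0.4]
width: 0.0647
finger_force: 0.0
```

Run:
```python
from h import *
s=r.state();print(s['q'],s['tool_pos'],s['force'],s['width'])
togo([.4385,-.3605,.124])
d=grab('top','t1');np.set_printoptions(precision=1,suppress=True)
print(proj(d,[.4385,-.3605,.158]))
im=d['image'][110:200,290:400];cv2.imwrite('pics/c4.png',cv2.cvtColor(cv2.resize(im,None,fx=6,fy=6,interpolation=2),cv2.COLOR_RGB2BGR))
```

```text
[-1.29015186e-04  4.62854538e-01  8.30463728e-01  1.88344092e+00
 -4.09291846e-01  9.75720296e-01 -5.51747986e-01] [ 0.44064873 -0.36451429  0.18364878] [-0.6596976   0.27052333  0.35760194] 0.06471430040804016
shift mm [-2.1 -4.  59.7] turn [-0.1  0.1  0.3]
(np.float64(344.43517924173625), np.float64(151.10224219449844))
```

Emit:
step_arm(deltas=[-2, -4, 30, 0, 0, 0, 0.65, -2, -4, 57, 0, 0, 0, 0.65, -2, -4, 57, 0, 0, 0, 0.65, -2, -4, 57, 0, 0, 0, 0.65, -2, -4, 57, 0, 0, 0, 0.65])

```text
time_s: 5.5
tool_pos: [0.4392, -0.3625, 0.1294]
tcp_rot: [1.0, 0.002, 0.002, 0.001]
force: [0.2, 0.4, -0.6]
width: 0.0566
finger_force: 0.0
```

Run:
```python
from h import *
s=r.state();print(s['force'],s['torque'],s['width'],s['tool_pos'])
togo([.4385,-.3605,.122])
```

```text
[ 0.19815284  0.42073469 -0.62768291] [ 0.00712725  0.18687162 -0.05829842] 0.056619625663805434 [ 0.43919807 -0.36251508  0.12942373]
shift mm [-0.7 -2.   7.4] turn [ 0.2 -0.3  0.2]
```

Emit:
step_arm(deltas=[0, -2, 8, 0, 0, 0, 0.5, 0, -2, 8, 0, 0, 0, 0.48, 0, -2, 8, 0, 0, 0, 0.46, 0, -2, 8, 0, 0, 0, 0.4, 0, -2, 8, 0, 0, 0, 0.4], squeeze=8)

```text
time_s: 6.0
tool_pos: [0.4375, -0.3602, 0.1187]
tcp_rot: [1.0, 0.001, 0.0, 0.001]
force: [0.4, -3.2, -2.1]
width: 0.0386
finger_force: 8.0
```

Emit:
step_arm(deltas=[0, 0, 0, 0, 0, 0, 0.4, 0, 0, 0, 0, 0, 0, 0.4, 0, 0, 0, 0, 0, 0, 0.4])

```text
time_s: 6.3
tool_pos: [0.4375, -0.3601, 0.1187]
tcp_rot: [1.0, 0.001, 0.0, 0.001]
force: [1.4, -5.4, -2.7]
width: 0.0396
finger_force: 8.0
```

Emit:
step_arm(deltas=[0, 0, 0, 0, 0, 0, 0.38, 0, 1, 3, 0, 0, 0, 0.38, 0, 1, 6, 0, 0, 0, 0.38, 0, 1, 9, 0, 0, 0, 0.38, 0, 1, 10, 0, 0, 0, 0.38], squeeze=30)

```text
time_s: 6.8
tool_pos: [0.4375, -0.3603, 0.1095]
tcp_rot: [1.0, 0.002, 0.0, -0.0]
force: [-0.8, -0.4, 9.3]
width: 0.0387
finger_force: 30.1
```

Emit:
step_arm(deltas=[0, 0, 1, 0, 0, 0, 0.38, 0, 0, 2, 0, 0, 0, 0.38, 0, 0, 2, 0, 0, 0, 0.38])

```text
time_s: 7.1
tool_pos: [0.4375, -0.3602, 0.1075]
tcp_rot: [1.0, 0.002, 0.0, -0.0]
force: [-1.2, -1.0, 7.6]
width: 0.0386
finger_force: 30.1
```

Emit:
step_arm(deltas=[0, 0, 1, 0, 0, 0, 0.38, 0, 0, 2, 0, 0, 0, 0.38, 0, 0, 2, 0, 0, 0, 0.38])

```text
time_s: 7.4
tool_pos: [0.4375, -0.3603, 0.1066]
tcp_rot: [1.0, 0.001, 0.001, -0.001]
force: [-3.2, -0.2, 15.1]
width: 0.0388
finger_force: 30.1
```

Emit:
step_arm(deltas=[0, 0, -1, 0, 0, 0, 0.38, 0, 0, -3, 0, 0, 0, 0.38, 0, 0, -3, 0, 0, 0, 0.38], squeeze=10)

```text
time_s: 7.7
tool_pos: [0.4375, -0.3603, 0.1086]
tcp_rot: [1.0, 0.002, 0.0, -0.0]
force: [-1.5, -2.3, 6.5]
width: 0.0388
finger_force: 10.0
```

Emit:
step_arm(deltas=[0, 0, 0, 0, 0, 0, 0.65, 0, 0, 0, 0, 0, 0, 0.65, 0, 0, 0, 0, 0, 0, 0.65, 0, 0, -20, 0, 0, 0, 0.65, 0, 0, -50, 0, 0, 0, 0.65])

```text
time_s: 8.2
tool_pos: [0.4364, -0.3583, 0.1562]
tcp_rot: [1.0, 0.002, -0.002, -0.002]
force: [0.1, 0.2, 0.5]
width: 0.0559
finger_force: 0.0
```

Emit:
step_arm(deltas=[0, 0, -40, 0, 0, 0, 0.65, 0, 0, -75, 0, 0, 0, 0.65, 5, -40, -75, 0, 0, 0, 0.65, 7, -80, -75, 0, 0, 0, 0.65, 7, -122, -75, 0, 0, 0, 0.6])

```text
time_s: 8.7
tool_pos: [0.444, -0.2363, 0.2323]
tcp_rot: [1.0, 0.001, -0.0, -0.0]
force: [0.9, 1.3, 0.4]
width: 0.0543
finger_force: 0.0
```

Run:
```python
from h import *
s=r.state();print(s['tool_pos'],s['force'],s['width'])
d=grab('top','t2');e=grab('scene','s2')
togo([.4447,-.2385,.18])
a=cv2.resize(e['image'][155:255,300:420],(720,600),interpolation=2)
cv2.imwrite('pics/c5.png',a[:,:,::-1])
```

```text
[ 0.44395284 -0.23630571  0.23234937] [0.91055798 1.34655549 0.41831706] 0.05425525418397317
shift mm [-0.1  8.  51.3] turn [-0.3  0.1  0.8]
```

View pics/c5.png

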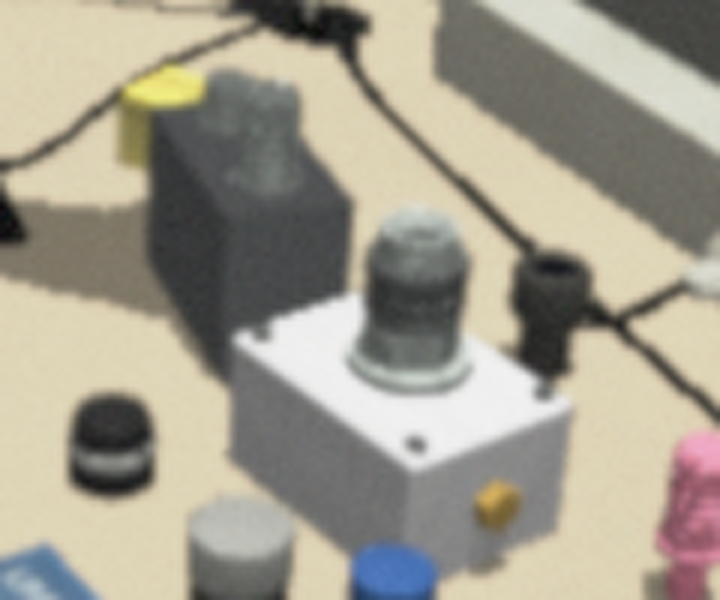

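The crop shows the sleeve staying back: the bright barrel stands out above the dark ring at about (418,235) in the crop. The silencer and blank are still in place. I'll refine the coupler's axis in both views while moving on to the silencer.

Run:
```python
from h import *
np.set_printoptions(precision=4,suppress=True)
T=load('top2');S=load('scene0');S2=load('s2')
k=8;x0,y0=322,135
im=cv2.resize(T['image'][y0:178,x0:366],None,fx=k,fy=k,interpolation=2);g=cv2.GaussianBlur(cv2.cvtColor(im,cv2.COLOR_RGB2GRAY),(0,0),3)
f=K(T)
for R,z in((.0195,.108),(.015,.12)):
  px=R*f/(.956-z)*k
  c=cv2.HoughCircles(g,cv2.HOUGH_GRADIENT,1,10,param1=60,param2=10,minRadius=int(px*.94),maxRadius=int(px*1.06)+1)
  for u,v,q in ([] if c is None else c[0][:3]): print(R,onz(T,(u+.5)/k-.5+x0,(v+.5)/k-.5+y0,z)[:2],round(q/px,2))
# yellow button at bottom of bore
h=cv2.cvtColor(T['image'],cv2.COLOR_RGB2HSV)[145:168,332:356];m=((h[...,0]>12)&(h[...,0]<35)&(h[...,1]>110))
v,u=np.nonzero(m);print('button px',len(u),onz(T,u.mean()+332,v.mean()+145,.1)[:2])
# scene: sleeve dark silhouette, columns at the sleeve rows
g=cv2.cvtColor(S2['image'],cv2.COLOR_RGB2GRAY).astype(int)
for row in range(197,206,2):
  u=np.nonzero(g[row,355:385]<110)[0]+355;print(row,u.min(),u.max(),(u.min()+u.max())/2)
for X in([.4345,-.3602,.1],[.4375,-.3602,.1],[.4405,-.3602,.1]):print(X,proj(S2,X))
```

```text
Traceback (most recent call last):
  File "h.py", line 5, in load
    def load(tag): return pickle.load(open(f'pics/{tag}.pkl','rb'))
                                      ~~~~^^^^^^^^^^^^^^^^^^^^^^^^
FileNotFoundError: [Errno 2] No such file or directory: 'pics/top2.pkl'
```

Emit:
step_arm(deltas=[0, 0, 0, 0, 0, 0, 0.5, 0, 0, 0, 0, 0, 0, 0.5])

```text
time_s: 9.0
tool_pos: [0.4438, -0.2388, 0.2326]
tcp_rot: [1.0, 0.001, -0.0, 0.0]
force: [-0.4, 1.3, 0.2]
width: 0.0459
finger_force: 0.0
```

Run:
```python
from h import *
togo([.4447,-.2385,.16])
```

```text
shift mm [ 0.9 -0.3 72.6] turn [0.  0.  0.1]
```

Emit:
step_arm(deltas=[1, 0, 40, 0, 0, 0, 0.5, 1, 0, 73, 0, 0, 0, 0.5, 1, 0, 73, 0, 0, 0, 0.5, 1, 0, 73, 0, 0, 0, 0.5])

```text
time_s: 9.4
tool_pos: [0.4446, -0.2396, 0.1598]
tcp_rot: [1.0, 0.0, -0.0, 0.0]
force: [-0.1, 0.4, 0.5]
width: 0.0434
finger_force: 0.0
```

Run:
```python
from h import *
np.set_printoptions(precision=4,suppress=True)
togo([.4447,-.2385,.111])
T=load('t2');S2=load('s2')
k=8;x0,y0=322,135
im=cv2.resize(T['image'][y0:178,x0:366],None,fx=k,fy=k,interpolation=2);g=cv2.GaussianBlur(cv2.cvtColor(im,cv2.COLOR_RGB2GRAY),(0,0),3)
f=K(T)
for R,z in((.0195,.108),(.015,.12)):
  px=R*f/(.956-z)*k
  c=cv2.HoughCircles(g,cv2.HOUGH_GRADIENT,1,10,param1=60,param2=10,minRadius=int(px*.94),maxRadius=int(px*1.06)+1)
  for u,v,q in ([] if c is None else c[0][:3]): print(R,onz(T,(u+.5)/k-.5+x0,(v+.5)/k-.5+y0,z)[:2],round(q/px,2))
h=cv2.cvtColor(T['image'],cv2.COLOR_RGB2HSV)[145:168,332:356];m=((h[...,0]>12)&(h[...,0]<35)&(h[...,1]>110))
v,u=np.nonzero(m);print('button px',len(u),onz(T,u.mean()+332,v.mean()+145,.1)[:2])
g=cv2.cvtColor(S2['image'],cv2.COLOR_RGB2GRAY).astype(int)
for row in range(197,206,2):
  u=np.nonzero(g[row,355:385]<110)[0]+355;print(row,u.min(),u.max(),(u.min()+u.max())/2)
for X in([.4345,-.3602,.1],[.4375,-.3602,.1],[.4405,-.3602,.1]):print(X,proj(S2,X))
```

```text
shift mm [ 0.1 -1.2 48.8] turn [0.1 0.1 0. ]
0.0195 [ 0.4397 -0.3603] 1.0
0.0195 [ 0.4322 -0.3544] 1.06
0.0195 [ 0.4362 -0.3573] 1.03
0.015 [ 0.4399 -0.3607] 1.0
0.015 [ 0.4389 -0.3641] 0.99
0.015 [ 0.4426 -0.3592] 0.96
button px 25 [ 0.4399 -0.3608]
197 355 375 365.0
199 355 376 365.5
201 355 377 366.0
203 355 376 365.5
205 361 376 368.5
[0.4345, -0.3602, 0.1] (np.float64(367.0226625662209), np.float64(200.30455454900243))
[0.4375, -0.3602, 0.1] (np.float64(368.1735350490434), np.float64(200.0338544561473))
[0.4405, -0.3602, 0.1] (np.float64(369.3211675722127), np.float64(199.76391644370688))
```

Emit:
step_arm(deltas=[0, -1, 30, 0, 0, 0, 0.5, 0, -1, 48, 0, 0, 0, 0.5, 0, -1, 48, 0, 0, 0, 0.4, 0, -1, 48, 0, 0, 0, 0.3, 0, -1, 48, 0, 0, 0, 0.22], squeeze=5)

```text
time_s: 9.9
tool_pos: [0.4462, -0.2379, 0.1133]
tcp_rot: [1.0, 0.001, 0.002, 0.001]
force: [0.2, -0.1, 0.6]
width: 0.027
finger_force: 0.0
```

Emit:
step_arm(deltas=[0, 0, 0, 0, 0, 0, 0.22, 0, 0, 0, 0, 0, 0, 0.22, 0, 0, 0, 0, 0, 0, 0.22])

```text
time_s: 10.2
tool_pos: [0.4461, -0.2377, 0.113]
tcp_rot: [1.0, 0.002, 0.001, 0.0]
force: [-0.6, 0.1, 6.9]
width: 0.0235
finger_force: 5.0
```

Emit:
step_arm(deltas=[0, 0, 0, 0, 0, 0, 0.2, 0, 0, 0, 0, 0, 0, 0.2, 0, 0, -2, 0, 0, 0, 0.2, 0, 0, -4, 0, 0, 0, 0.2, 0, 0, -4, 0, 0, 0, 0.2], squeeze=25)

```text
time_s: 10.7
tool_pos: [0.4451, -0.2368, 0.1157]
tcp_rot: [1.0, 0.002, 0.0, -0.0]
force: [-1.1, 0.3, -0.7]
width: 0.0237
finger_force: 25.0
```

Emit:
step_arm(deltas=[0, 0, -20, 0, 0, 0, 0.2, 0, 0, -50, 0, 0, 0, 0.2, 0, 0, -80, 0, 0, 0, 0.2, 0, 0, -80, 0, 0, 0, 0.2, 0, 0, -80, 0, 0, 0, 0.2])

```text
time_s: 11.2
tool_pos: [0.4451, -0.2366, 0.1955]
tcp_rot: [1.0, 0.002, 0.0, -0.0]
force: [0.3, -0.4, -1.4]
width: 0.0235
finger_force: 25.0
```

Run:
```python
from h import *
s=r.state();print(s['tool_pos'],s['force'],s['torque'],s['width'])
e=grab('scene','s3');t=grab('top','t3')
togo([.4412,-.3602,.198])
u,v=map(int,proj(e,s['tool_pos']));print(u,v)
a=cv2.resize(e['image'][v-30:v+60,u-60:u+60],(800,600),interpolation=2)
cv2.imwrite('pics/c6.png',a[:,:,::-1])
```

```text
[ 0.44506285 -0.23659131  0.1955458 ] [ 0.31957479 -0.39601509 -1.39069235] [-0.0427312   0.15788676  0.01267705] 0.023486479942351424
shift mm [ -3.6 124.   -3.7] turn [-0.1  0.1  0.2]
346 140
```

View pics/c6.png

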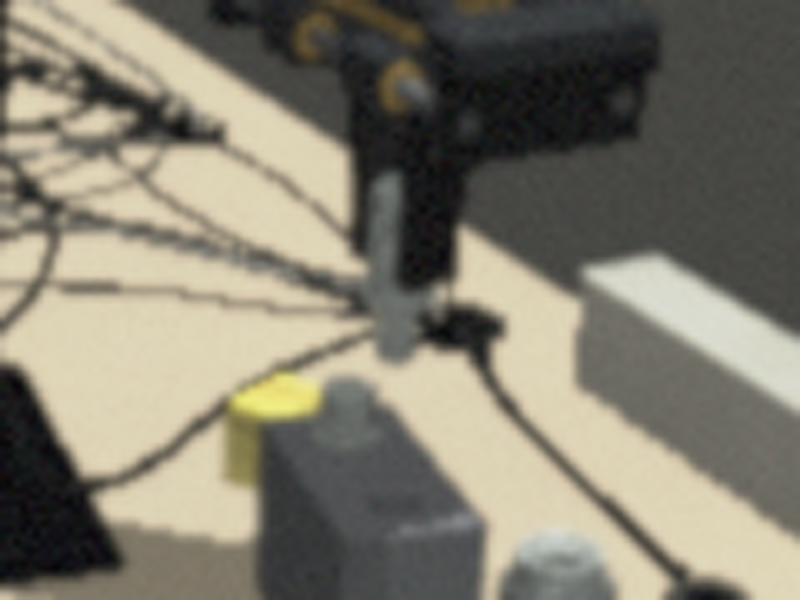

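The silencer hangs in the fingers, with its flange near (402,300) and nipple tip near (395,357) in the crop. The blank is still in its hole. I'll check its offset from the tool axis, then cross to the coupler.

Run:
```python
from h import *
S=load('s3');x,y,z=.4451,-.2366,.1955
for dz in(-.032,-.044,-.056):
  u,v=proj(S,[x,y,z+dz]);print(dz,round(u,1),round(v,1),'crop',round((u-286)*6.667),round((v-110)*6.667))
a=proj(S,[x,y,.15]);b=proj(S,[x+.01,y,.15]);print('px per 10mm x',b[0]-a[0])
g=cv2.cvtColor(S['image'],cv2.COLOR_RGB2GRAY)[148:170,330:366].astype(int)
for i in range(5,17): print(148+i,g[i,6:30])
```

```text
-0.032 345.7 153.6 crop 398 291
-0.044 345.5 158.2 crop 397 321
-0.056 345.3 162.7 crop 395 352
px per 10mm x 3.5953278501118575
153 [ 86  90  89  86 100 101  95 102 102  90  70  59  63  70  94 137 157 142
 189 207 211 213 211 212]
154 [107 100  73  65  86  99 103 107 108 106 100  93  97  97 116 147 164 141
 176 195 198 201 210 212]
155 [162 146 100  63  74  95 108 107 109 112 111 109 105 101 120 132 127 101
 119 134 139 153 185 199]
156 [140 126  91  67  67  89 108 106 107 109 108 106  99  84  92 108  92  61
  60  66  72  89 125 150]
157 [147 126 118 114 112 108 107 109 106 109 105 102  83  57  62  89  72  38
  26  33  30  49  62  89]
158 [190 185 183 178 164 151 122 114 109 108 111 107  85  51  42  55  47  23
  30  30  33  35  37  44]
159 [206 197 191 182 152 131 120 115 109 108 108 110 106  67  32  25  12  20
  31  41  31  26  27  39]
160 [190 159 143 136 123 117 116 108 105 108 107 101  89  60  33  26  21  13
  35  36  37  32  40  61]
161 [133 110 114 136 169 172 136 108 104 107 106  98  98 102  96  67  47  40
  35  42  43  37  42  96]
162 [113 133 168 187 201 198 148 109 104 106 104 115 145 170 167 130 106 105
 103  96  66  35  46 110]
163 [179 189 202 209 210 201 169 129 117 114 118 137 177 198 202 186 181 180
 179 166 105  57  46 110]
164 [207 208 209 211 210 210 195 172 158 147 157 181 199 209 208 210 207 208
 209 194 136  79  53 110]
```

Emit:
step_arm(deltas=[0, 40, -5, 0, 0, 0, 0.2, -2, 80, -5, 0, 0, 0, 0.2, -4, 122, -5, 0, 0, 0, 0.2, -4, 122, -5, 0, 0, 0, 0.2, -4, 122, -5, 0, 0, 0, 0.2])

```text
time_s: 11.8
tool_pos: [0.4401, -0.3595, 0.199]
tcp_rot: [1.0, 0.0, -0.001, -0.001]
force: [0.1, 1.5, -0.4]
width: 0.0235
finger_force: 25.0
```

Emit:
step_arm(deltas=[0, 0, 9, 0, 0, 0, 0.2, 0, 0, 18, 0, 0, 0, 0.2, 0, 0, 18, 0, 0, 0, 0.2, 0, 0, 18, 0, 0, 0, 0.2])

```text
time_s: 12.2
tool_pos: [0.4416, -0.3579, 0.1819]
tcp_rot: [1.0, 0.002, -0.0, -0.0]
force: [-0.7, -0.3, -0.4]
width: 0.0233
finger_force: 25.0
```

Run:
```python
from h import *
s=r.state();print(s['tool_pos'],s['force'])
togo([.4398,-.3602,.172])
```

```text
[ 0.44159839 -0.35788199  0.18192073] [-0.65489546 -0.28197462 -0.3586704 ]
shift mm [-1.8  2.3  9.9] turn [-0.1  0.   0.3]
```

Emit:
step_arm(deltas=[-2, 2, 2, 0, 0, 0, 0.2, -2, 2, 4, 0, 0, 0, 0.2, -2, 2, 4, 0, 0, 0, 0.2, -2, 2, 4, 0, 0, 0, 0.2])

```text
time_s: 12.6
tool_pos: [0.4395, -0.361, 0.1786]
tcp_rot: [1.0, 0.002, 0.0, -0.0]
force: [0.8, -0.1, -1.9]
width: 0.0232
finger_force: 25.0
```

Emit:
step_arm(deltas=[0, 0, 1, 0, 0, 0, 0.2, 0, 0, 2, 0, 0, 0, 0.2, 0, 0, 2, 0, 0, 0, 0.2])

```text
time_s: 12.9
tool_pos: [0.4394, -0.3609, 0.1763]
tcp_rot: [1.0, 0.002, -0.0, -0.0]
force: [0.1, -0.3, -1.1]
width: 0.0232
finger_force: 25.0
```

Emit:
step_arm(deltas=[0, -0.5, 1, 0, 0, 0, 0.2, 0, -0.5, 2, 0, 0, 0, 0.2, 0, -0.5, 2, 0, 0, 0, 0.2])

```text
time_s: 13.2
tool_pos: [0.4394, -0.3603, 0.1743]
tcp_rot: [1.0, 0.002, -0.0, -0.0]
force: [-0.1, -0.0, -0.6]
width: 0.0231
finger_force: 25.0
```

Emit:
step_arm(deltas=[0, 0, 1, 0, 0, 0, 0.2, 0, 0, 1.5, 0, 0, 0, 0.2, 0, 0, 1.5, 0, 0, 0, 0.2])

```text
time_s: 13.5
tool_pos: [0.4394, -0.3604, 0.1729]
tcp_rot: [1.0, 0.002, -0.0, -0.0]
force: [0.6, 0.0, -1.1]
width: 0.0232
finger_force: 25.0
```

Tip about 3 mm into the funnel with no contact yet. I'll continue slowly.

Emit:
step_arm(deltas=[0, 0, 0.7, 0, 0, 0, 0.2, 0, 0, 1.5, 0, 0, 0, 0.2, 0, 0, 1.5, 0, 0, 0, 0.2])

```text
time_s: 13.8
tool_pos: [0.4394, -0.3604, 0.1714]
tcp_rot: [1.0, 0.002, -0.0, -0.0]
force: [-0.4, -0.1, 0.0]
width: 0.0232
finger_force: 25.0
```

Emit:
step_arm(deltas=[0, 0, 0.7, 0, 0, 0, 0.2, 0, 0, 1.5, 0, 0, 0, 0.2, 0, 0, 1.5, 0, 0, 0, 0.2])

```text
time_s: 14.1
tool_pos: [0.4396, -0.3604, 0.1699]
tcp_rot: [1.0, 0.002, 0.0, -0.0]
force: [0.6, -0.8, 0.6]
width: 0.0236
finger_force: 25.0
```

Emit:
step_arm(deltas=[0, 0, 0.7, 0, 0, 0, 0.2, 0, 0, 1.2, 0, 0, 0, 0.2, 0, 0, 1.2, 0, 0, 0, 0.2])

```text
time_s: 14.4
tool_pos: [0.4396, -0.3604, 0.1688]
tcp_rot: [1.0, 0.002, 0.0, -0.0]
force: [0.3, 0.5, -1.8]
width: 0.0233
finger_force: 25.0
```

Emit:
step_arm(deltas=[0, 0, 0.7, 0, 0, 0, 0.2, 0, 0, 1.2, 0, 0, 0, 0.2, 0, 0, 1.2, 0, 0, 0, 0.2])

```text
time_s: 14.7
tool_pos: [0.4396, -0.3604, 0.1675]
tcp_rot: [1.0, 0.002, 0.0, -0.0]
force: [1.7, 0.6, -0.9]
width: 0.0234
finger_force: 25.0
```

Emit:
step_arm(deltas=[0, 0, 1, 0, 0, 0, 0.2, 0, 0, 2, 0, 0, 0, 0.2, 0, 0, 2, 0, 0, 0, 0.2])

```text
time_s: 15.0
tool_pos: [0.4396, -0.3604, 0.1655]
tcp_rot: [1.0, 0.002, 0.0, -0.0]
force: [1.3, -0.6, -0.4]
width: 0.0233
finger_force: 25.0
```

Emit:
step_arm(deltas=[0, 0, 1, 0, 0, 0, 0.2, 0, 0, 2, 0, 0, 0, 0.2, 0, 0, 2, 0, 0, 0, 0.2])

```text
time_s: 15.3
tool_pos: [0.4395, -0.3604, 0.1635]
tcp_rot: [1.0, 0.002, 0.0, -0.0]
force: [2.3, -0.1, -0.8]
width: 0.0234
finger_force: 25.0
```

Emit:
step_arm(deltas=[0, 0, 1, 0, 0, 0, 0.2, 0, 0, 2, 0, 0, 0, 0.2, 0, 0, 2, 0, 0, 0, 0.2])

```text
time_s: 15.6
tool_pos: [0.4395, -0.3604, 0.1614]
tcp_rot: [1.0, 0.002, -0.0, -0.0]
force: [2.1, -0.1, -1.0]
width: 0.0235
finger_force: 25.0
```

Small +x force, so the bore lies slightly toward +x. I'll ease that way by 0.4 mm.

Emit:
step_arm(deltas=[0.4, 0, 1, 0, 0, 0, 0.2, 0.4, 0, 2, 0, 0, 0, 0.2, 0.4, 0, 2, 0, 0, 0, 0.2])

```text
time_s: 15.9
tool_pos: [0.4397, -0.3604, 0.1594]
tcp_rot: [1.0, 0.002, -0.0, -0.0]
force: [1.7, -0.1, -0.2]
width: 0.0233
finger_force: 25.0
```

Emit:
step_arm(deltas=[0, 0, 1, 0, 0, 0, 0.2, 0, 0, 2, 0, 0, 0, 0.2, 0, 0, 2, 0, 0, 0, 0.2])

```text
time_s: 16.2
tool_pos: [0.4398, -0.3605, 0.1576]
tcp_rot: [1.0, 0.002, -0.0, -0.0]
force: [0.9, 0.3, -0.9]
width: 0.0235
finger_force: 25.0
```

Emit:
step_arm(deltas=[0, 0, 1, 0, 0, 0, 0.2, 0, 0, 2, 0, 0, 0, 0.2, 0, 0, 2, 0, 0, 0, 0.2])

```text
time_s: 16.5
tool_pos: [0.4398, -0.3605, 0.1557]
tcp_rot: [1.0, 0.002, 0.0, -0.0]
force: [0.3, 0.4, 2.7]
width: 0.0234
finger_force: 25.0
```

Emit:
step_arm(deltas=[0, 0, 0.7, 0, 0, 0, 0.2, 0, 0, 1.5, 0, 0, 0, 0.2, 0, 0, 1.5, 0, 0, 0, 0.2])

```text
time_s: 16.8
tool_pos: [0.4399, -0.3605, 0.1539]
tcp_rot: [1.0, 0.002, -0.0, 0.0]
force: [0.0, -0.2, 0.9]
width: 0.0236
finger_force: 25.0
```

Emit:
step_arm(deltas=[0, 0, 0.5, 0, 0, 0, 0.2, 0, 0, 1, 0, 0, 0, 0.2, 0, 0, 1, 0, 0, 0, 0.2])

```text
time_s: 17.1
tool_pos: [0.4399, -0.3604, 0.1531]
tcp_rot: [1.0, 0.002, 0.0, -0.0]
force: [0.6, 1.1, 3.4]
width: 0.0232
finger_force: 25.0
```

Emit:
step_arm(deltas=[0, 0, 0.4, 0, 0, 0, 0.2, 0, 0, 0.8, 0, 0, 0, 0.2, 0, 0, 0.8, 0, 0, 0, 0.2])

```text
time_s: 17.4
tool_pos: [0.44, -0.3605, 0.1531]
tcp_rot: [1.0, 0.002, 0.0, -0.0]
force: [0.7, 2.0, 8.3]
width: 0.0228
finger_force: 25.0
```

The tool stopped at z 0.1531 with 8 N, so it's probably home. I'll check the sleeve.

Run:
```python
from h import *
e=grab('scene','s4');print(r.state()['force'])
a=[cv2.resize(load(n)['image'][175:225,345:395],(400,400),interpolation=2) for n in('s2','s4')]
cv2.imwrite('pics/c7.png',np.hstack(a)[:,:,::-1])
```

```text
[-0.20492887  2.48286096  8.18121531]
```

View pics/c7.png

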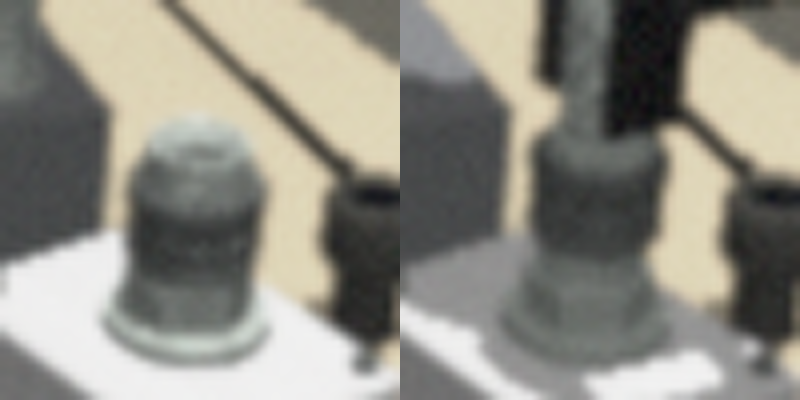

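In the right half the sleeve is up again: its dark ring spans rows 145–260, against 200–280 before, and the flange sits on the rim. It's locked, so I'll ease off, open, lift away and look.

Emit:
step_arm(deltas=[0, 0, -1, 0, 0, 0, 0.2, 0, 0, -1, 0, 0, 0, 0.3, 0, 0, -1, 0, 0, 0, 0.45, 0, 0, -1, 0, 0, 0, 0.5, 0, 0, -1, 0, 0, 0, 0.5], squeeze=5)

```text
time_s: 17.95
tool_pos: [0.4395, -0.3604, 0.153]
tcp_rot: [1.0, 0.002, -0.0, -0.0]
force: [-0.2, 0.6, 0.4]
width: 0.0403
finger_force: 0.0
```

Emit:
step_arm(deltas=[0, 0, -15, 0, 0, 0, 0.5, 0, 0, -40, 0, 0, 0, 0.5, 0, 0, -75, 0, 0, 0, 0.5, 0, 0, -110, 0, 0, 0, 0.5, 0, 0, -110, 0, 0, 0, 0.5])

```text
time_s: 18.45
tool_pos: [0.4414, -0.3632, 0.269]
tcp_rot: [1.0, 0.001, 0.004, 0.003]
force: [-0.1, 1.1, 1.3]
width: 0.0438
finger_force: 0.0
```

Run:
```python
from h import *
s=r.state();print(s['tool_pos'],s['force'],s['width'],s['dq'].round(3))
e=grab('scene','s5')
cv2.imwrite('pics/c8.png',cv2.resize(e['image'][140:260,290:450],(800,600),interpolation=2)[:,:,::-1])
for z in(.12,.124,.164): print(z,[round(float(k)*5) for k in np.array(proj(e,[.4398,-.3604,z]))-[290,140]])
```

```text
[ 0.44143626 -0.36317277  0.26901908] [-0.13819264  1.11844964  1.26443407] 0.04376596345546287 [ 0.013  0.043 -0.034  0.078 -0.024 -0.037  0.018]
0.12 [399, 260]
0.124 [400, 252]
0.164 [407, 169]
```

View pics/c8.png

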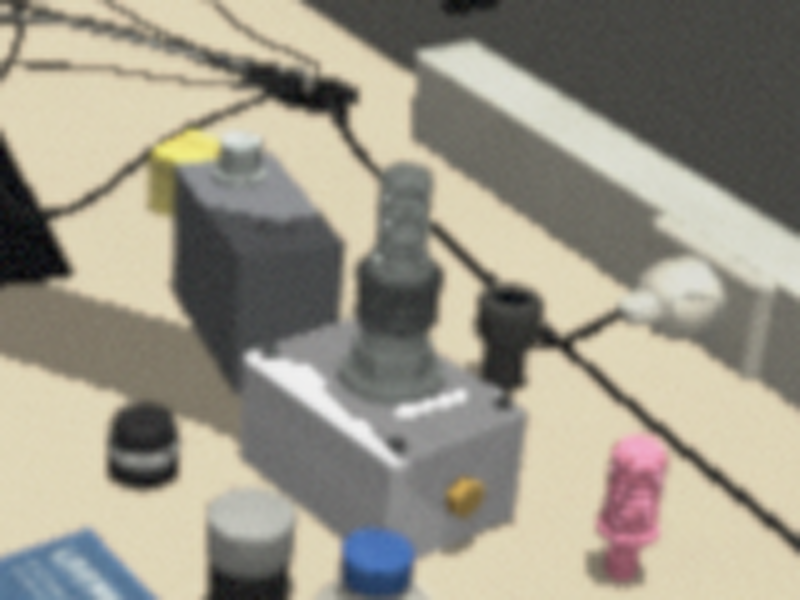

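The silencer stands upright in the coupler. Its top at (407,170) matches the (407,169) predicted for home, the sleeve is forward, and the blank and bystanders haven't moved. Handing in.

```bash
python3 -c "
from station import r
print(r.job_done())"
```

```text
the job is handed in; nothing more can be done
None
```

The job is handed in: the last camera view shows the silencer upright and home in the coupler with the sleeve sprung forward, the gripper is clear, and wrist force during the fit peaked at about 8 N; the station gave no verdict.

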